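# Nest the coffee pots with their handles fanned

## Robot

A 6-joint arm with a two-finger parallel gripper is mounted at the origin on the work surface. World frame = base frame: x ahead of the robot, y to its left, z up, the work surface at z = 0. Lengths are in m, angles in rad, forces in N, time in s.
With the tool pointing down it reaches from about 0.25 to 0.775 m from the base axis. Payload 4 kg.
Tool frame: the origin (TCP) lies between the finger pads; the fingertips stand 14 mm ahead of it and the grasp point (between the pads) lies 5 mm behind it (nose_length is the distance from the TCP to the fingertips, in m); z points along the fingers, y is the line along which they close (so a half turn about z gives the same grasp; the last joint's range is limited). The gripper opens to 94 mm and grips with 3 to 60 N. Pads are 16 mm wide; open, the fingers measure 119 mm over their backs; the gripper's body (75 mm by 177 mm) begins 78 mm behind the grasp point.
Start: joints at [-1.224, 0.087, 1.371, -0, 1.684, -0.103], TCP at [0.239, -0.495, 0.22] pointing down, gripper open.
Joint ranges: [-3.1, 3.1], [-0.76, 2.03], [0.27, 2.55], [-1.08, 4.22], [0.17, 2.65], [-2.57, 2.57]. Speed limits (rad/s): [2.79, 2.79, 3.14, 3.14, 3.14, 3.14].

## Interface

Orientations are given as [roll, pitch, yaw] about the fixed x, y, z axes, in that order (R = Rz(yaw) Ry(pitch) Rx(roll)).
In Python, from bench import * gives the robot as it stands.
- The arm moves only by the tool move_arm, never from a script. Its argument "steps" is one flat list of numbers, 7 for each row, row after row: the turn, a rotation vector about the world's x, y, z in rad, then the shift along the world's x, y, z in m, then the opening, from 0 (shut) to 1 (fully open). A call has 1 to 12 rows; each row is the pose to reach, as a shift and turn from the pose commanded when the call began; what a row does not reach only later rows make up. A row lasts 1/10 s, in which the tool goes at most 50 mm and 8.59 degrees, less where a joint would pass 70% of its speed; a pose out of reach is approached as far as the arm can. A call with a gripper value outside its range is refused whole. The fingers move at their own pace and stop on an object; the grip force is fixed at half the most. Time passes only in rows, so rows that repeat a pose let the fingers close. It gives the time, the measured TCP pose, the force, the opening and the grip force at its end, in the units of the state.
- get_obs(): the state, without advancing time (a new reading comes with each control period).
- snapshot(name): name is "side" or "top"; returns (picture, depth): 480x640x3 uint8, red, green, blue; 480x640 float32, m along the optical axis (not along the pixel's ray), 0 where there is no reading.
- camera_model(name): a dict with "fx", "fy", "cx", "cy" (pixels), "rvec" (rotation vector, rad) and "tvec" (3), from world to camera coordinates, as OpenCV has them. Camera axes: x right, y down, z forward; pixel columns grow to the right and rows downward; lengths in m; the calibration is good to about 2 mm. A picture is of the moment at which its call begins. camera_model takes no time and is no camera call.
- close_job(): hands the job in; it is judged then, once.
Trained networks look in the newest picture that a camera, given by its name, has taken for a name from the list of things; names that differ only in an ending like _2 or _b are one class to them, and where a whole thing is asked for, a point or a joint stands for the part that bears it (a point fixed in the world has none). Each returns a list of dicts, best first, with "score" (0 to 1); they miss things now and then, are a little off and sometimes report something else, mostly with a low value. They report only what shows in the picture. A call takes as long as a camera call. They do not tell look-alikes from the thing itself.
- silhouettes(camera, target): "pixels" (480x640 bool, what is visible of it) and "uv" ([column, row] in pixels, amid what is visible of it).
- spot_point(camera, target): "uv" ([column, row] in pixels: a listed point, or the origin of a listed thing).
The state is a dict: "time": time; "joint_positions": joint angles; "qvel": joint speeds; "joint_torque": joint torques, N m; "tool_pos": TCP position; "ee_rot": TCP orientation; "wrist_force": force on the tool from outside, world axes, zero at the start; "wrist_torque": the same for the moment, N m; "width": finger opening in m; "finger_force": force on a finger pad.
Only numpy, scipy, OpenCV 4.12 (cv2) and the standard library are available. Lean on these libraries where they do the work, as an engineer would, in place of code of your own. Each camera call takes 0.05 s, during which the arm holds its last target. There are 200 camera calls.

## Task

Tidy away the set of three steel coffee pots: stand the middle-sized pot inside the wide pan on the wooden trivet, and the slim pot inside the middle-sized one, each fully down and upright. Fan the three handles well apart, about 60 degrees or more between any two, so that every handle is clear of the others. Leave the wide pan standing where it is and do not disturb the tall white mug.

Things in the scene. Friction and masses are not known exactly. Their poses are not given: they have to be found in the camera images.
- wide_pan: Wide low round steel pan on a wooden trivet (10 mm thick, 160 wide). Loose, 0.45 kg. Outside diameter 108 mm at the rim, 100 at the foot; 50 high; wall and floor 3 thick. Black straight stick handle, 10 thick, leaves the wall 42 up and rises to 105 up at 165 from the axis. Origin: centre of the underside, z up, x (level) along the handle.
- middle_pot: Middle steel pot, on the table to one side of the pan. About 0.22 kg; diameter 70 mm at the rim, 60 at the foot; 70 high; wall and floor 3 thick. Black stick handle, 10 thick, from 60 up at the wall to 78 up at 140 from the axis. Nested, its top 23 mm stand above the pan's rim. Origin: centre of underside, z up, x along the handle. The sugar bowl (80 wide, no handle) is not it.
- slim_pot: Slim tall steel pot, on the table to the other side of the pan. About 0.14 kg; diameter 44 mm at the rim, 38 at the foot; 90 high; wall and floor 3 thick. Level black stick handle, 10 thick, 80 up, ending 115 from the axis. Nested, its top 23 mm stand above the middle pot's rim. Origin: centre of the underside, z up, x along the handle.
- wide_pan_handle (a point): Point on the wide pan's handle, 110 mm from the pan's axis, 73 mm above its underside.
- middle_pot_handle (a point): Point on the middle pot's handle, 110 mm from the pot's axis, 73 mm above its underside.
- slim_pot_handle (a point): Point on the slim pot's handle, 110 mm from the pot's axis, 80 mm above its underside.
- mug: Tall straight white ceramic mug, 82 mm wide and 100 mm high, with a loop handle reaching 78 mm from its axis: a bystander, on the robot's side of the pots. Origin: centre of the underside, z up, y towards its handle.
There are look-alikes about, which are no part of the job. Leave any purple look-alike of the slim_pot alone.

How it is judged:
At the end, for the whole second after the job is handed in: Each pot stands on the floor of the next (undersides within 10 mm, axes within 25 mm, for the slim pot 15 mm), upright within 10 degrees, at rest; the three handle points are over 70 mm apart seen from above (about 40 degrees); the wide pan is within 30 mm of its start (horizontal distance between middle_pot and wide_pan below 0.025 m and z of middle_pot in the frame of wide_pan below 0.01 m and horizontal distance between slim_pot and middle_pot below 0.015 m and z of slim_pot in the frame of middle_pot below 0.01 m and angle between each of wide_pan, middle_pot, slim_pot's own z axis and vertical below 0.17 rad and horizontal distance between each of middle_pot_handle, slim_pot_handle and wide_pan_handle above 0.07 m and horizontal distance between slim_pot_handle and middle_pot_handle above 0.07 m and distance of wide_pan from where it was at the start of the episode below 0.03 m and linear speed of each of middle_pot, slim_pot below 0.02 m/s); the robot touches nothing.
It fails at once if the white mug is pushed more than 30 mm or tipped over (distance of mug from where it was at the start of the episode above 0.03 m or angle between mug's own z axis and vertical above 0.4 rad).
It also fails if it takes over 56 s, if anything falls off the work surface, if the arm or the gripper's body presses on something with over 40 N, if the wrist force passes 120 N, or if a joint passes its speed limit or range.

## Working session

There is one attempt and no reset: what is moved stays moved. The work goes in short steps, Python scripts to look and compute and a tool call to move; the robot and the scene stay as the last step left them, time stands still between calls to the robot, and variables do not carry over. Pictures are saved under pics/ and viewed, at most 10 in all, crops included, and the job is handed in when it is done.

Besides the shell and the picture viewer there is one more tool, called after "Emit:" as a command line: name --argument value ..., lists and objects as JSON in quotes. move_arm: Moves the arm, as the interface text tells. Its arguments: {"type":"object","properties":{"steps":{"type":"array"}},"required":["steps"]}

```bash
mkdir -p pics; cat > h.py <<'E'
from bench import *
import numpy as np, cv2
def cam(n):
    m=camera_model(n);R=cv2.Rodrigues(np.array(m['rvec'],float))[0];return m,R,np.array(m['tvec'],float).ravel()
def world(n,d):
    m,R,t=cam(n);v,u=np.mgrid[0:480,0:640]
    P=np.stack([(u-m['cx'])/m['fx']*d,(v-m['cy'])/m['fy']*d,d],-1)
    return (P-t)@R
def ray(n,uv,z):
    m,R,t=cam(n);d=R.T@np.array([(uv[0]-m['cx'])/m['fx'],(uv[1]-m['cy'])/m['fy'],1]);c=-R.T@t
    return c+d*(z-c[2])/d[2]
E
python3 - <<'E'
from h import *
for n in ('top','side'):
    p,d=snapshot(n);cv2.imwrite(f'pics/{n}0.png',p[:,:,::-1]);np.save(f'{n}d.npy',d);np.save(f'{n}p.npy',p)
    m,R,t=cam(n);print(n,-R.T@t,R[2])
    W=world(n,d)
    for k in ('wide_pan','middle_pot','slim_pot','mug'):
        for s in silhouettes(n,k):
            q=W[s['pixels']&(d>0)];print(n,k,round(s['score'],2),np.round(s['uv']),np.round(np.percentile(q,[2,50,98],axis=0),3).tolist() if len(q) else '')
    for k in ('wide_pan_handle','middle_pot_handle','slim_pot_handle'):
        for s in spot_point(n,k):print(n,k,round(s['score'],2),np.round(s['uv']),np.round(ray(n,s['uv'],.08),3))
o=get_obs();print(o)
E
```

```text
top [ 0.41061417 -0.05941     1.02737073] [ 0.11983662  0.01875257 -0.9926165 ]
top wide_pan 0.9 [299. 248.] [[0.478, -0.015, 0.009], [0.534, 0.029, 0.014], [0.67, 0.08, 0.11]]
top middle_pot 0.62 [189. 238.] [[0.505, 0.241, -0.001], [0.545, 0.29, 0.042], [0.656, 0.319, 0.08]]
top middle_pot 0.57 [301. 246.] [[0.477, -0.015, 0.008], [0.534, 0.029, 0.014], [0.674, 0.081, 0.11]]
top slim_pot 0.77 [440. 247.] [[0.496, -0.315, 0.001], [0.524, -0.289, 0.076], [0.617, -0.263, 0.091]]
top slim_pot 0.68 [508. 188.] [[0.589, -0.513, 0.004], [0.666, -0.452, 0.076], [0.695, -0.419, 0.091]]
top mug 0.92 [235. 304.] [[0.363, 0.109, 0.0], [0.399, 0.174, 0.033], [0.44, 0.203, 0.101]]
top wide_pan_handle 0.67 [301. 199.] [0.629 0.022 0.08 ]
top middle_pot_handle 0.71 [298. 200.] [0.627 0.029 0.08 ]
top middle_pot_handle 0.7 [173. 192.] [0.643 0.308 0.08 ]
top slim_pot_handle 0.83 [479. 305.] [ 0.401 -0.364  0.08 ]
top slim_pot_handle 0.7 [430. 205.] [ 0.619 -0.263  0.08 ]
top slim_pot_handle 0.66 [544. 217.] [ 0.594 -0.51   0.08 ]
side [0.06579661 0.89320639 1.06749459] [ 0.31058554 -0.66510137 -0.6
[... 1028 characters left out ...]
'joint_positions': array([-1.22408914e+00,  8.71369533e-02,  1.37068207e+00,  3.24129508e-06,
        1.68363181e+00, -1.03130805e-01]), 'qvel': array([-3.90997230e-04, -8.58653028e-05,  3.40597291e-04, -2.18398471e-03,
       -1.41961099e-03, -1.59652727e-03]), 'joint_torque': array([-2.92997529e-04, -3.39989841e+01, -3.02580321e+01,  7.17583671e-02,
        2.34035851e-02,  5.14185089e-06]), 'tool_pos': array([ 0.23913552, -0.49530227,  0.21954948]), 'ee_rot': array([3.14145125e+00, 1.13972869e-05, 4.49838356e-01]), 'wrist_force': array([-0.35390495, -0.06388861,  0.66991351]), 'wrist_torque': array([ 0.05771335, -0.02181393, -0.02934944]), 'finger_force': 0.0, 'width': 0.0939175725631553}
```

View pics/top0.png

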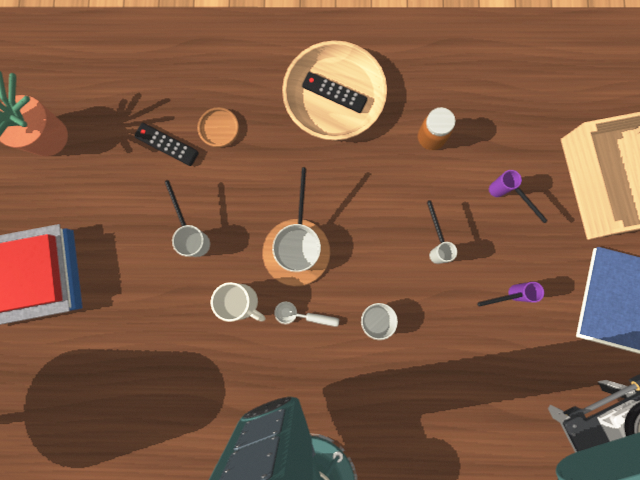

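View pics/side0.png

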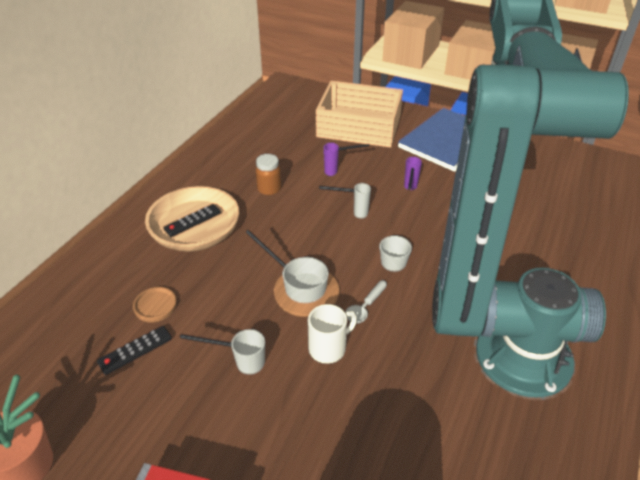

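```bash
cat >> h.py <<'E'
from scipy.optimize import least_squares
def fit(W,c,z,r,name='',dz=.006):
    """rim circle centre: W Nx3 points, c guess, z rim height, r rim radius(mid wall)"""
    c=np.array(c,float)
    for _ in range(4):
        D=np.hypot(*(W[:,:2]-c).T);s=(abs(W[:,2]-z)<dz)&(abs(D-r)<.012);q=W[s]
        f=least_squares(lambda p:np.hypot(*(q[:,:2]-p[:2]).T)-p[2],[*c,r],loss='soft_l1',f_scale=.001);c=f.x[:2]
    a=np.sort(np.degrees(np.arctan2(*(q[:,:2]-c).T)));g=np.diff(np.r_[a,a[0]+360]).max()
    print(name,'rim',np.round(f.x,4),'z',np.median(q[:,2]).round(4),'n',s.sum(),'maxgap',round(g));return c
def handle(W,c,lo,hi,zlo,zhi,name=''):
    D=W[:,:2]-c;r=np.hypot(*D.T);s=(r>lo)&(r<hi)&(W[:,2]>zlo)&(W[:,2]<zhi);q=D[s]
    a=np.arctan2(q[:,1],q[:,0]);print(name,'handle deg',np.degrees(np.median(a)).round(1),'spread',np.degrees(np.percentile(a,[5,95])).round(1),'n',s.sum(),'rmax',r[s].max().round(3) if s.any() else 0)
E
python3 - <<'E'
from h import *
for n in ('top','side'):
    W=world(n,np.load(n+'d.npy'));W=W[np.load(n+'d.npy')>0]
    for k,c,z,r,lo,hi,a,b in (('pan',(.535,.03),.06,.0525,.07,.17,.055,.125),('mid',(.535,.285),.07,.0335,.05,.145,.05,.09),('slim',(.51,-.29),.09,.0205,.035,.12,.065,.092)):
        c=fit(W,c,z,r,n+' '+k);handle(W,c,lo,hi,a,b,k)
p=np.load('topp.npy')[:,:,::-1];a=[cv2.resize(p[y-45:y+45,x-50:x+50],(400,360),interpolation=cv2.INTER_CUBIC) for x,y in((185,215),(440,235))]
cv2.imwrite('pics/crop.png',np.hstack(a))
E
```

```text
top pan rim [0.5238 0.0313 0.0521] z 0.0589 n 252 maxgap 3
pan handle deg -3.6 spread [ -8.  144.3] n 422 rmax 0.17
top mid rim [0.5361 0.273  0.0332] z 0.0687 n 180 maxgap 5
mid handle deg 19.9 spread [-149.2   24.2] n 268 rmax 0.144
top slim rim [ 0.5153 -0.2949  0.0203] z 0.0889 n 109 maxgap 8
slim handle deg 17.9 spread [13.  21.6] n 176 rmax 0.118
side pan rim [0.5216 0.0316 0.052 ] z 0.0602 n 342 maxgap 7
pan handle deg 129.2 spread [ -7.3 143.3] n 661 rmax 0.17
side mid rim [0.534  0.2736 0.0331] z 0.0697 n 263 maxgap 7
mid handle deg 20.4 spread [-151.    23.8] n 321 rmax 0.144
side slim rim [ 0.5136 -0.2952  0.0201] z 0.0892 n 110 maxgap 12
slim handle deg 18.2 spread [13.6 22.9] n 107 rmax 0.117
```

View pics/crop.png

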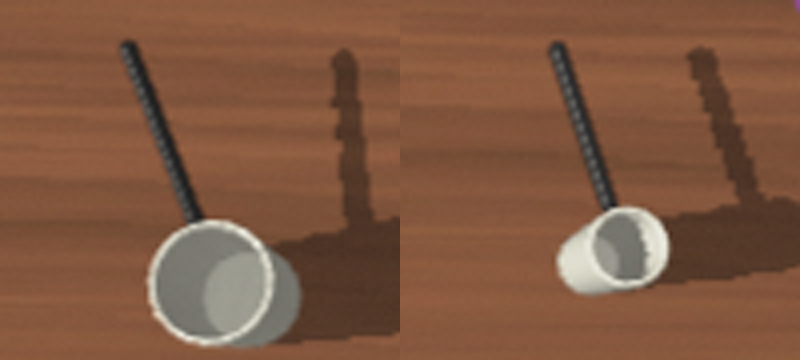

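Both pots are clear in the crop: the middle pot is left, the slim pot right. Each is steel with a straight black handle.
- **Slim pot candidates (top view):** steel (442,252), purple (508,184) and purple (527,293). I take the steel one.
- **Middle pot candidates:** (189,240) with a handle, the sugar bowl (379,321), and the pan (297,248). I take (189,240).

Rim heights 0.060, 0.070 and 0.090 match the sizes given.

Emit:
move_arm --steps '[0, 0, -0.05, 0.21, 0.545, 0, 1, 0, 0, -0.1, 0.21, 0.545, 0, 1, 0, 0, -0.1, 0.21, 0.545, 0, 1, 0, 0, -0.1, 0.21, 0.545, 0, 1, 0, 0, -0.1, 0.21, 0.545, 0, 1, 0, 0, -0.1, 0.21, 0.545, 0, 1, 0, 0, -0.1, 0.21, 0.545, 0, 1, 0, 0, -0.1, 0.21, 0.545, 0, 1, 0, 0, -0.1, 0.21, 0.545, 0, 1, 0, 0, -0.1, 0.21, 0.545, 0, 1, 0, 0, -0.1, 0.21, 0.545, 0, 1, 0, 0, -0.1, 0.21, 0.545, 0, 1]'

```text
time: 2.0
tool_pos: [0.4496, 0.0527, 0.2197]
ee_rot: [-3.141, -0.001, 0.352]
wrist_force: [0.6, -0.4, -0.1]
width: 0.0939
finger_force: 0.0
```

Emit:
move_arm --steps '[0, 0, 0, 0.017, 0.045, 0, 1, 0, 0, 0, 0.034, 0.09, 0, 1, 0, 0, 0, 0.051, 0.135, 0, 1, 0, 0, 0, 0.068, 0.18, 0, 1, 0, 0, 0, 0.08, 0.21, 0, 1, 0, 0, 0, 0.086, 0.223, -0.02, 1, 0, 0, 0, 0.086, 0.223, -0.06, 1, 0, 0, 0, 0.086, 0.223, -0.09, 1, 0, 0, 0, 0.086, 0.223, -0.1, 1, 0, 0, 0, 0.086, 0.223, -0.1, 1, 0, 0, 0, 0.086, 0.223, -0.1, 1]'

```text
time: 3.1
tool_pos: [0.5361, 0.2729, 0.1213]
ee_rot: [-3.142, -0.003, 0.35]
wrist_force: [-0.3, -0.5, 0.8]
width: 0.0941
finger_force: 0.0
```

Emit:
move_arm --steps '[0, 0, 0, -0.001, 0, -0.02, 1, 0, 0, 0, -0.001, 0, -0.04, 1, 0, 0, 0, -0.001, 0, -0.052, 1, 0, 0, 0, -0.001, 0, -0.057, 1, 0, 0, 0, -0.001, 0, -0.057, 1, 0, 0, 0, -0.001, 0, -0.057, 0.6, 0, 0, 0, -0.001, 0, -0.057, 0.6, 0, 0, 0, -0.001, 0, -0.057, 0.6, 0, 0, 0, -0.001, 0, -0.057, 0.6, 0, 0, 0, -0.001, 0, -0.057, 0.6, 0, 0, 0, -0.001, 0, -0.057, 0.6, 0, 0, 0, -0.001, 0, -0.057, 0.6]'

```text
time: 4.3
tool_pos: [0.5345, 0.273, 0.0632]
ee_rot: [-3.141, -0.001, 0.35]
wrist_force: [-0.9, 0.7, 3.9]
width: 0.0677
finger_force: 30.0
```

Emit:
move_arm --steps '[0, 0, 0, 0, 0, 0.005, 0.5, 0, 0, 0, 0, 0, 0.015, 0.5, 0, 0, 0, 0, 0, 0.03, 0.5, 0, 0, 0, 0, 0, 0.045, 0.5, 0, 0, 0, 0, 0, 0.06, 0.5, 0, 0, 0, 0, 0, 0.075, 0.5, 0, 0, 0, 0, 0, 0.09, 0.5, 0, 0, 0, 0, 0, 0.1, 0.5, 0, 0, 0, 0, 0, 0.1, 0.5, 0, 0, 0, 0, 0, 0.1, 0.5]'

```text
time: 5.3
tool_pos: [0.534, 0.2726, 0.1624]
ee_rot: [3.141, 0.0, 0.35]
wrist_force: [-0.2, -0.5, -3.3]
width: 0.0681
finger_force: 30.0
```

```bash
python3 - <<'E'
from h import *
p,d=snapshot('side');cv2.imwrite('pics/s1.png',p[180:480,100:500,::-1].repeat(2,0).repeat(2,1))
W=world('side',d);W=W[d>0];print(get_obs()['tool_pos'])
c=np.array([.535,.273])
for z in (.17,):
    c=fit(W,c,z,.0335,'mid',.015)
handle(W,c,.06,.145,.14,.2)
r=np.hypot(*(W[:,:2]-c).T);s=(r>.06)&(r<.145)&(W[:,2]>.14)&(W[:,2]<.21)
for a,b in((.06,.09),(.12,.145)):q=s&(r>a)&(r<b);print(a,np.median(W[q,2]))
E
```

```text
[0.53368576 0.27250906 0.16166102]
mid rim [0.5339 0.2755 0.0344] z 0.1681 n 281 maxgap 124
 handle deg 20.3 spread [17.3 22.5] n 208 rmax 0.143
0.06 0.17090433171179598
0.12 0.18060552034254282
```

View pics/s1.png

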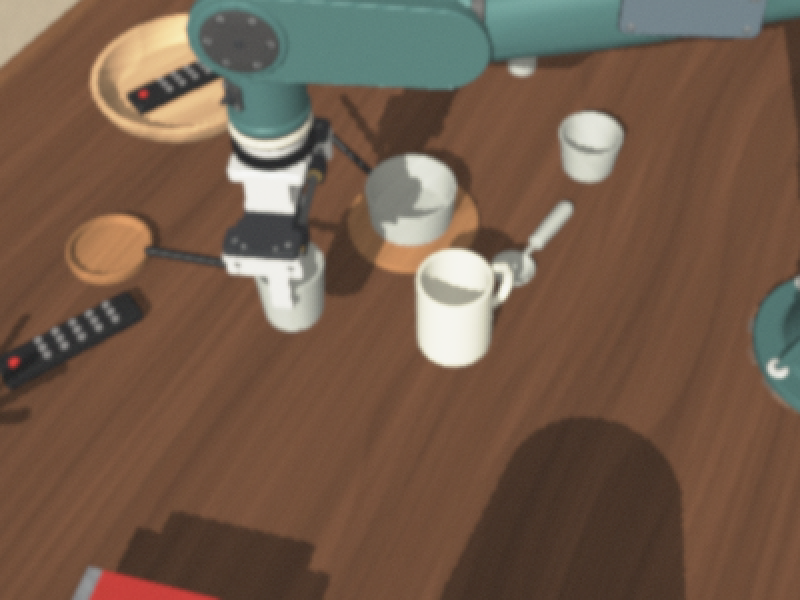

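The side crop shows the middle pot gripped and upright, at about (290,285). Its handle slope is as expected.

Emit:
move_arm --steps '[0, 0, 0.09, 0, -0.01, 0.005, 0.5, 0, 0, 0.18, -0.001, -0.035, 0.005, 0.5, 0, 0, 0.28, -0.003, -0.065, 0.005, 0.5, 0, 0, 0.38, -0.004, -0.095, 0.005, 0.5, 0, 0, 0.48, -0.006, -0.125, 0.005, 0.5, 0, 0, 0.58, -0.007, -0.155, 0.005, 0.5, 0, 0, 0.68, -0.009, -0.185, 0.005, 0.5, 0, 0, 0.78, -0.01, -0.21, 0.005, 0.5, 0, 0, 0.86, -0.011, -0.23, 0.005, 0.5, 0, 0, 0.925, -0.011, -0.241, 0.005, 0.5, 0, 0, 0.925, -0.011, -0.241, 0.005, 0.5, 0, 0, 0.925, -0.011, -0.241, 0.005, 0.5]'

```text
time: 6.55
tool_pos: [0.5227, 0.0319, 0.1667]
ee_rot: [-3.14, -0.0, 1.273]
wrist_force: [1.2, -0.5, -2.0]
width: 0.0675
finger_force: 30.0
```

```bash
python3 - <<'E'
from h import *
o=get_obs();print(o['tool_pos'],o['ee_rot'],o['width'])
for n in('side','top'):
    p,d=snapshot(n);W=world(n,d);W=W[d>0]
    c=fit(W,o['tool_pos'][:2],.17,.0335,n+'mid',.015);handle(W,c,.07,.145,.15,.2)
    fit(W,(.523,.0315),.06,.0525,n+'pan')
E
```

```text
[0.52273374 0.03191234 0.16668438] [-3.14002817e+00 -1.58557600e-04  1.27298480e+00] 0.06753659757780266
sidemid rim [0.5198 0.0332 0.0335] z 0.1693 n 455 maxgap 82
 handle deg 74.4 spread [71.4 76.5] n 135 rmax 0.144
sidepan rim [0.5216 0.0314 0.0521] z 0.0603 n 242 maxgap 76Traceback (most recent call last):
  File "<stdin>", line 5, in <module>
  File "h.py", line 19, in fit
    a=np.sort(np.degrees(np.arctan2(*(q[:,:2]-c).T)));g=np.diff(np.r_[a,a[0]+360]).max()
                                                                        ~^^^
IndexError: index 0 is out of bounds for axis 0 with size 0
```

Emit:
move_arm --steps '[0, 0, 0, 0, 0, -0.01, 0.5, 0, 0, 0, 0, 0, -0.025, 0.5, 0, 0, 0, 0, 0, -0.04, 0.5, 0, 0, 0, 0, 0, -0.055, 0.5, 0, 0, 0, 0, 0, -0.07, 0.5, 0, 0, 0, 0, 0, -0.08, 0.5, 0, 0, 0, 0, 0, -0.085, 0.5, 0, 0, 0, 0, 0, -0.088, 0.5, 0, 0, 0, 0, 0, -0.0895, 0.5, 0, 0, 0, 0, 0, -0.0905, 0.5, 0, 0, 0, 0, 0, -0.0905, 0.5]'

```text
time: 7.75
tool_pos: [0.5235, 0.0317, 0.0775]
ee_rot: [3.14, -0.0, 1.275]
wrist_force: [-0.3, -0.7, -2.8]
width: 0.0676
finger_force: 30.0
```

Emit:
move_arm --steps '[0, 0, 0, -0.001, 0, -0.001, 0.5, 0, 0, 0, -0.001, 0, -0.002, 0.5, 0, 0, 0, -0.001, 0, -0.002, 0.5]'

```text
time: 8.05
tool_pos: [0.5224, 0.0315, 0.0762]
ee_rot: [3.14, 0.0, 1.275]
wrist_force: [-2.0, -0.4, 3.1]
width: 0.0678
finger_force: 30.0
```

Emit:
move_arm --steps '[0, 0, 0, 0, 0, 0, 0.75, 0, 0, 0, 0, 0, 0, 0.85, 0, 0, 0, 0, 0, 0, 0.95, 0, 0, 0, 0, 0, 0, 0.95, 0, 0, 0, 0, 0, 0.01, 0.95, 0, 0, 0, 0, 0, 0.03, 0.95, 0, 0, 0, 0, 0, 0.06, 0.95, 0, 0, 0, 0, 0, 0.1, 0.95, 0, 0, 0, 0, 0, 0.14, 0.95, 0, 0, 0, 0, 0, 0.15, 0.95]'

```text
time: 9.05
tool_pos: [0.5245, 0.0317, 0.2317]
ee_rot: [3.131, -0.003, 1.275]
wrist_force: [0.5, -0.6, 0.5]
width: 0.0892
finger_force: 0.0
```

Emit:
move_arm --steps '[0, 0, 0.14, 0, -0.04, 0, 1, 0, 0, 0.28, 0, -0.08, 0, 1, 0, 0, 0.42, 0, -0.12, 0, 1, 0, 0, 0.56, 0, -0.16, 0, 1, 0, 0, 0.7, -0.002, -0.2, 0, 1, 0, 0, 0.84, -0.004, -0.24, 0, 1, 0, 0, 0.98, -0.006, -0.28, 0, 1, 0, 0, 1.12, -0.008, -0.31, 0, 1, 0, 0, 1.26, -0.008, -0.3265, 0, 1, 0, 0, 1.4, -0.008, -0.3265, 0, 1, 0, 0, 1.54, -0.008, -0.3265, 0, 1, 0, 0, 1.68, -0.008, -0.3265, 0, 1]'

```text
time: 10.25
tool_pos: [0.5138, -0.295, 0.2241]
ee_rot: [3.141, -0.001, 2.96]
wrist_force: [0.2, 0.4, -0.5]
width: 0.0939
finger_force: 0.0
```

```bash
python3 - <<'E'
from h import *
o=get_obs();print(o['tool_pos'],o['ee_rot'],o['joint_positions'])
for n in('side','top'):
    p,d=snapshot(n);W=world(n,d);W=W[d>0]
    if n=='top':cv2.imwrite('pics/t2.png',p[100:400,130:530,::-1].repeat(2,0).repeat(2,1))
    for k,c,z,r in(('mid',(.523,.031),.083,.0335),('pan',(.523,.0315),.06,.0525),('slim',(.5145,-.295),.09,.0205)):
      try:
        c=fit(W,c,z,r,n+k);k=='mid' and handle(W,c,.06,.145,.075,.1)
      except Exception as e:print(n,k,'none')
E
```

```text
[ 0.51379963 -0.29500225  0.22410583] [ 3.14074302e+00 -1.38229109e-03  2.95989895e+00] [-6.16987193e-01  1.82626293e-01  1.25489431e+00  1.89241675e-04
  1.70568371e+00 -2.00606393e+00]
sidemid rim [0.5205 0.0331 0.0333] z 0.0829 n 211 maxgap 13
 handle deg 75.3 spread [ -7.6 136.9] n 319 rmax 0.145
sidepan rim [0.5217 0.0311 0.0525] z 0.0597 n 239 maxgap 62
sideslim rim [ 0.5127 -0.2944  0.0212] z 0.0895 n 109 maxgap 18
topmid rim [0.5227 0.0328 0.0331] z 0.0817 n 155 maxgap 6
 handle deg 73.2 spread [ -8.4 134.2] n 315 rmax 0.144
toppan rim [0.5238 0.0313 0.0521] z 0.059 n 243 maxgap 13
topslim rim [ 0.5137 -0.2928  0.0178] z 0.0895 n 23 maxgap 277
```

View pics/t2.png

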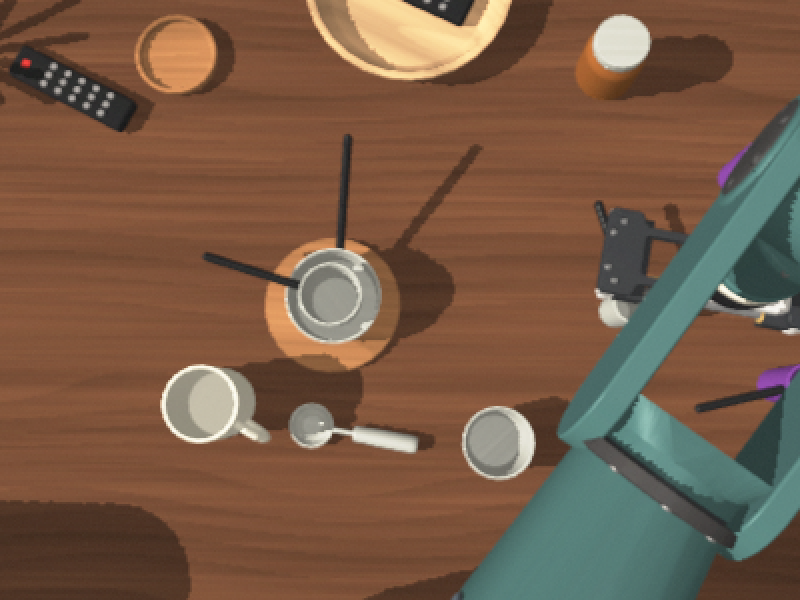

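The top crop shows the middle pot standing in the pan at (330,293), its handle at about 74° and the pan's at -4°. The slim pot comes next.

Emit:
move_arm --steps '[0, 0, 0.14, 0, 0, -0.01, 1, 0, 0, 0.28, 0, 0, -0.03, 1, 0, 0, 0.42, 0, 0, -0.05, 1, 0, 0, 0.496, 0, 0, -0.07, 1, 0, 0, 0.496, 0, 0, -0.08, 1, 0, 0, 0.496, 0, 0, -0.08, 1, 0, 0, 0.496, 0, 0, -0.08, 1]'

```text
time: 11.05
tool_pos: [0.5144, -0.295, 0.1456]
ee_rot: [-3.141, 0.0, -2.834]
wrist_force: [0.9, -0.6, -0.4]
width: 0.0942
finger_force: 0.0
```

Emit:
move_arm --steps '[0, 0, 0, 0, 0, -0.02, 1, 0, 0, 0, 0, 0, -0.04, 1, 0, 0, 0, 0, 0, -0.055, 1, 0, 0, 0, 0, 0, -0.0615, 0.9, 0, 0, 0, 0, 0, -0.0615, 0.8, 0, 0, 0, 0, 0, -0.0615, 0.7, 0, 0, 0, 0, 0, -0.0615, 0.6, 0, 0, 0, 0, 0, -0.0615, 0.5, 0, 0, 0, 0, 0, -0.0615, 0.4, 0, 0, 0, 0, 0, -0.0615, 0.25, 0, 0, 0, 0, 0, -0.0615, 0.25, 0, 0, 0, 0, 0, -0.0615, 0.25]'

```text
time: 12.25
tool_pos: [0.5144, -0.2951, 0.084]
ee_rot: [-3.141, 0.001, -2.832]
wrist_force: [0.8, -0.7, 2.7]
width: 0.0433
finger_force: 30.0
```

Emit:
move_arm --steps '[0, 0, 0, 0, 0, 0, 0.25, 0, 0, 0, 0, 0, 0, 0.25, 0, 0, 0, 0, 0, 0, 0.25]'

```text
time: 12.55
tool_pos: [0.5144, -0.295, 0.084]
ee_rot: [-3.141, 0.001, -2.832]
wrist_force: [-0.4, -0.7, 1.9]
width: 0.0434
finger_force: 30.0
```

Emit:
move_arm --steps '[0, 0, 0, 0, 0, 0.005, 0.25, 0, 0, 0, 0, 0, 0.015, 0.25, 0, 0, 0, 0, 0, 0.03, 0.25, 0, 0, 0, 0, 0, 0.045, 0.25, 0, 0, 0, 0, 0, 0.06, 0.25, 0, 0, 0, 0, 0, 0.075, 0.25, 0, 0, 0, 0, 0, 0.09, 0.25, 0, 0, 0, 0, 0, 0.105, 0.25, 0, 0, 0, 0, 0, 0.112, 0.25, 0, 0, 0, 0, 0, 0.115, 0.25]'

```text
time: 13.55
tool_pos: [0.5145, -0.2951, 0.1999]
ee_rot: [-3.14, 0.001, -2.832]
wrist_force: [0.3, -0.2, -1.9]
width: 0.0433
finger_force: 30.0
```

Emit:
move_arm --steps '[0, 0, -0.1, 0, -0.01, 0, 0.25, 0, 0, -0.24, 0.001, 0.02, 0, 0.25, 0, 0, -0.38, 0.001, 0.05, 0, 0.25, 0, 0, -0.52, 0.002, 0.085, 0, 0.25, 0, 0, -0.66, 0.003, 0.12, 0, 0.25, 0, 0, -0.8, 0.004, 0.155, 0, 0.25, 0, 0, -0.94, 0.005, 0.19, 0, 0.25, 0, 0, -1.08, 0.006, 0.22, 0, 0.25, 0, 0, -1.22, 0.006, 0.245, 0, 0.25, 0, 0, -1.36, 0.006, 0.26, 0, 0.25, 0, 0, -1.5, 0.006, 0.265, 0, 0.25, 0, 0, -1.64, 0.006, 0.27, 0, 0.25]'

```text
time: 14.75
tool_pos: [0.5196, -0.0239, 0.1977]
ee_rot: [-3.14, -0.001, 1.806]
wrist_force: [-0.5, 0.4, -1.1]
width: 0.0432
finger_force: 30.0
```

```bash
python3 - <<'E'
from h import *
o=get_obs();print(o['tool_pos'],o['ee_rot'],o['width'])
for n in('side',):
    p,d=snapshot(n);W=world(n,d);W=W[d>0]
    cv2.imwrite('pics/s3.png',p[120:420,150:550,::-1].repeat(2,0).repeat(2,1))
    c=fit(W,o['tool_pos'][:2],.205,.0205,n+'slim',.015);handle(W,c,.05,.125,.18,.21)
    r=np.hypot(*(W[:,:2]-c).T);s=(W[:,2]>.18)&(W[:,2]<.215)
    for a,b in((.05,.07),(.09,.115)):print(a,np.median(W[s&(r>a)&(r<b),2]))
E
```

```text
[ 0.51961028 -0.02394311  0.19766566] [-3.13998293e+00 -6.85483882e-04  1.80609106e+00] 0.043223101347637204
sideslim rim [ 0.5173 -0.0252  0.0212] z 0.2009 n 314 maxgap 14
 handle deg -77.7 spread [-81.5 -73.5] n 29 rmax 0.087
0.05 0.2002163155837907
0.09 nan
  return _methods._mean(a, axis=axis, dtype=dtype,
  ret = ret.dtype.type(ret / rcount)
```

View pics/s3.png

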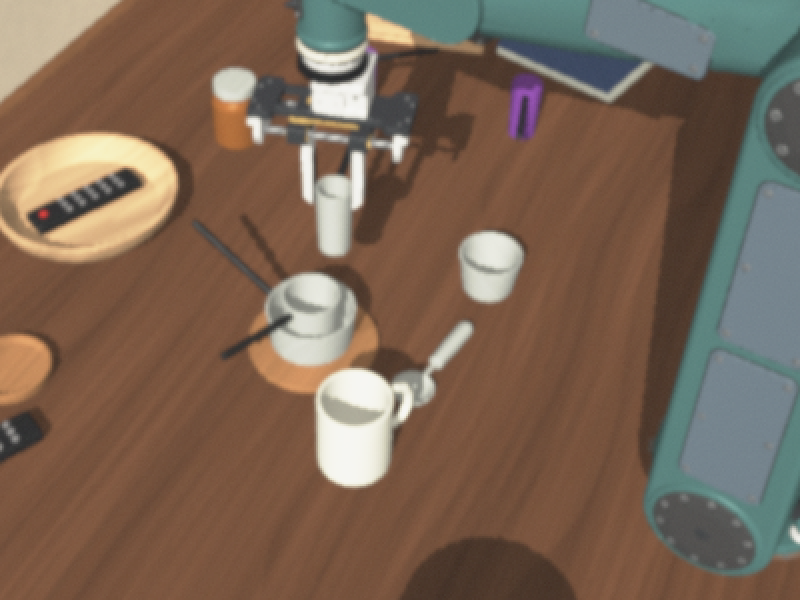

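The crop shows the slim pot hanging upright at (335,215), its handle at -77°. The stack is at (312,310).

Emit:
move_arm --steps '[0, 0, 0, 0.001, 0.01, 0, 0.25, 0, 0, 0, 0.002, 0.03, 0, 0.25, 0, 0, 0, 0.0025, 0.05, 0, 0.25, 0, 0, 0, 0.0025, 0.0575, 0, 0.25, 0, 0, 0, 0.0025, 0.0575, 0, 0.25, 0, 0, 0, 0.0025, 0.0575, -0.015, 0.25, 0, 0, 0, 0.0025, 0.0575, -0.03, 0.25, 0, 0, 0, 0.0025, 0.0575, -0.045, 0.25, 0, 0, 0, 0.0025, 0.0575, -0.06, 0.25, 0, 0, 0, 0.0025, 0.0575, -0.075, 0.25, 0, 0, 0, 0.0025, 0.0575, -0.085, 0.25, 0, 0, 0, 0.0025, 0.0575, -0.09, 0.25]'

```text
time: 16.0
tool_pos: [0.5219, 0.0326, 0.1067]
ee_rot: [-3.139, -0.001, 1.811]
wrist_force: [-0.1, 0.9, -1.6]
width: 0.0433
finger_force: 30.0
```

Emit:
move_arm --steps '[0, 0, 0, 0, 0, -0.003, 0.25, 0, 0, 0, 0, 0, -0.005, 0.25, 0, 0, 0, 0, 0, -0.006, 0.25, 0, 0, 0, 0, 0, -0.007, 0.25, 0, 0, 0, 0, 0, -0.007, 0.25]'

```text
time: 16.5
tool_pos: [0.5229, 0.0327, 0.1018]
ee_rot: [3.141, 0.0, 1.811]
wrist_force: [0.5, -0.1, -2.2]
width: 0.0432
finger_force: 30.0
```

Emit:
move_arm --steps '[0, 0, 0, 0, 0, -0.001, 0.25, 0, 0, 0, 0, 0, -0.002, 0.25, 0, 0, 0, 0, 0, -0.002, 0.25]'

```text
time: 16.8
tool_pos: [0.5228, 0.0327, 0.0999]
ee_rot: [3.141, 0.0, 1.811]
wrist_force: [-0.6, 1.2, 0.4]
width: 0.0435
finger_force: 30.0
```

Contact at the expected height, so I release and rise.

Emit:
move_arm --steps '[0, 0, 0, 0, 0, 0, 0.5, 0, 0, 0, 0, 0, 0, 0.6, 0, 0, 0, 0, 0, 0, 0.65, 0, 0, 0, 0, 0, 0, 0.65, 0, 0, 0, 0, 0, 0.01, 0.65, 0, 0, 0, 0, 0, 0.03, 0.65, 0, 0, 0, 0, 0, 0.06, 0.65, 0, 0, 0, 0, 0, 0.1, 0.65, 0, 0, 0, 0, 0, 0.14, 0.65, 0, 0, 0, 0, 0, 0.15, 0.65]'

```text
time: 17.8
tool_pos: [0.5247, 0.0326, 0.2562]
ee_rot: [3.131, 0.003, 1.811]
wrist_force: [0.5, -0.1, -0.2]
width: 0.0609
finger_force: 0.0
```

Emit:
move_arm --steps '[0, 0, 0, -0.02, -0.04, 0, 0.65, 0, 0, 0, -0.04, -0.08, 0, 0.65, 0, 0, 0, -0.06, -0.12, 0, 0.65, 0, 0, 0, -0.08, -0.16, 0, 0.65, 0, 0, 0, -0.1, -0.2, 0, 0.65, 0, 0, 0, -0.12, -0.24, 0, 0.65, 0, 0, 0, -0.13, -0.26, 0, 0.65, 0, 0, 0, -0.13, -0.26, 0, 0.65]'

```text
time: 18.6
tool_pos: [0.3912, -0.2294, 0.2489]
ee_rot: [-3.141, -0.0, 1.806]
wrist_force: [-0.3, 0.2, 0.6]
width: 0.0611
finger_force: 0.0
```

```bash
python3 - <<'E'
from h import *
o=get_obs();print(o['tool_pos'],o['wrist_force'])
for n in('side','top'):
    p,d=snapshot(n);W=world(n,d);W=W[d>0]
    if n=='top':cv2.imwrite('pics/t4.png',p[100:400,130:530,::-1].repeat(2,0).repeat(2,1))
    for k,c,z,r in(('slim',(.522,.033),.106,.0205),('mid',(.523,.031),.083,.0335),('pan',(.523,.0315),.06,.0525)):
        c=fit(W,c,z,r,n+k)
    for lo,hi in((-150,-30),(-30,30),(30,110)):
        D=W[:,:2]-c;r=np.hypot(*D.T);a=np.degrees(np.arctan2(D[:,1],D[:,0]));s=(r>.065)&(r<.12)&(W[:,2]>.07)&(W[:,2]<.11)&(a>lo)&(a<hi);print('handle',np.median(a[s]).round(1),s.sum(),np.median(W[s,2]))
E
```

```text
[ 0.39116133 -0.22935947  0.24893054] [-0.30105779  0.22834831  0.55330423]
sideslim rim [0.5201 0.0311 0.02  ] z 0.1056 n 132 maxgap 13
sidemid rim [0.5193 0.0364 0.0309] z 0.0826 n 198 maxgap 10
sidepan rim [0.522  0.0312 0.0524] z 0.0602 n 231 maxgap 59
handle -78.3 61 0.10163778223177566
handle -5.5 79 0.08310453977926548
handle 76.2 88 0.08796525137637823
topslim rim [0.5225 0.0309 0.0202] z 0.105 n 103 maxgap 7
topmid rim [0.5227 0.0331 0.033 ] z 0.0821 n 162 maxgap 19
toppan rim [0.5239 0.0313 0.0521] z 0.0588 n 240 maxgap 13
handle -77.8 116 0.09948833148458351
handle -6.0 91 0.08186732842554023
handle 75.2 117 0.085595638232001
```

View pics/t4.png

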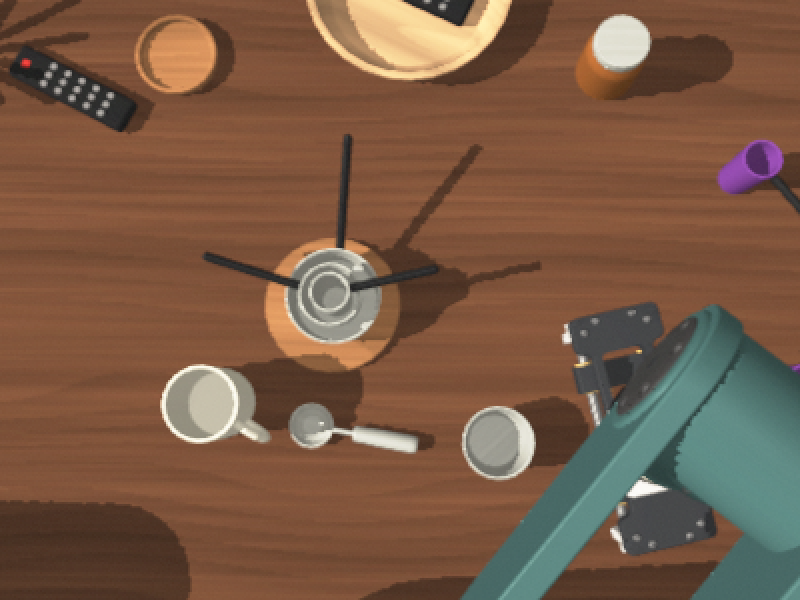

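The top crop shows the three pots nested at (333,293), with handles at about 75°, -5° and -78°. The mug is unmoved and the gripper is clear.

```bash
python3 -c "
from bench import *
print(close_job())"
```

```text
the job is handed in; nothing more can be done
None
```

I nested the three pots fully down and upright, with their handles over 70 degrees apart, and handed the job in at about 19 s; the pan and the mug had not visibly moved, and no verdict was returned.

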